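Lock the cleaning products away

TASK

The washing-up is done, so lock the cleaning products away: turn the key in the lid of the grey steel box a quarter turn to unlock it, then swing the lid up and over until it rests open by itself. Stand every cleaning bottle and tub from the draining mat upright in the box, lower the lid under control until it is fully shut, not letting it drop, and turn the key back to lock it. Leave the upturned tumblers and the dish brush where they are.

Things in the scene. Friction and masses are not known exactly. Their poses are not given: they have to be found in the camera images.
- box: Grey steel box screwed to the worktop, 180 (x) by 320 (y) by 110 mm high, walls and floor 5 mm, inside 170 by 310 mm. Origin: centre of its underside; z up, -x its front (towards the robot, give or take its yaw), +x its back with the lid's hinge. A 15 mm keeper lip runs inward from the top of the front wall at y = -150 to -80 mm.
- lid (a joint): Lid angle, rad: 0 shut, grows as its front edge swings up and over the back, 1.75 at its stop, where it leans back and rests open. Balance point near 1.5: let go below that it falls shut, above it falls on to the stop. Free-running hinge; the lid weighs 0.63 kg with its key, about 4 N to lift at its handle.
- lid_hinge (a point): Middle of the lid's hinge line, 111 mm above the box's underside, 93 mm behind its centre; y is the hinge line (the box's y). The lid is 328 mm wide and reaches 188 mm from hinge line to front edge, its top face 6 mm above the hinge line when shut.
- lid_handle (a point): Middle of the steel bow handle on the lid: round bar 12 mm thick, 110 mm long along y, its axis 45 mm above the lid's top face (a leg at each end), 18 mm in from the front edge. With the lid shut it lies 170 mm in front of the hinge line, 51 mm above it, 20 mm to +y of the lid's middle. Frame turns with the lid: z normal to the lid (up when shut).
- key (a joint): Angle of the winged key, rad: 0 locked (wing parallel to the box's x, its cam under the keeper so the lid cannot rise), 1.571 unlocked (wing parallel to the box's y); grows anticlockwise seen from above; hard stops at both ends. Cam clear of the keeper from about 1.3. Stays where it is left (friction 0.08 Nm). Turned to locked, it keeps an open lid from shutting.
- key_grip (a point): Middle of the key's wing, an upright steel plate 56 mm long, 9 mm thick, 30 mm tall, this point 31 mm above the lid's top face. The axis is normal to the lid, 148 mm in front of the hinge line, 115 mm to -y of the lid's middle. Frame: x along the wing, z along the key's axis. The key stands in the lock and does not come out.
- bottle_round_center (a point): Centre (half-way up) of a round white bottle with a label, 54 mm in diameter up to 64 mm, shouldered to a 30 mm grey cap, 88 mm tall in all; z is its axis. About 0.26 kg. May be absent. To be put in the box.
- bottle_square_center (a point): Centre (half-way up) of a square white bottle, 52 by 52 mm (sides along its x and y) up to 66 mm, with a 32 mm black cap, 85 mm tall in all; z is its axis. About 0.28 kg. May be absent. To be put in the box.
- tub_center (a point): Centre (half-way up) of a round white tub, 58 mm in diameter, with a 60 mm white screw lid from 60 mm up, 78 mm tall in all; z is its axis. About 0.24 kg. May be absent. To be put in the box.
- bottle_short_center (a point): Centre (half-way up) of a short round grey bottle, 52 mm in diameter up to 56 mm, with a wide 42 mm black cap, 76 mm tall in all; z is its axis. About 0.18 kg. May be absent. To be put in the box.
- tumbler0_center (a point): Centre of a cut-glass tumbler standing upside down on the mat, 66 mm in diameter at the foot, 112 mm tall. Stays where it is.
- tumbler1_center (a point): Centre of a second tumbler, the same.
- brush_center (a point): Middle of a black dish brush lying on the worktop beyond the box, 225 mm long (along its x), 30 mm high. Stays where it is.
- mat: Black draining mat beside the box, 300 (x) by 360 (y) by 4 mm, fixed; origin at the centre of its underside. Bottles and tumblers stand on it.
Mind the look-alikes: they are no part of the job. Leave any green or yellow look-alike of the part that bears bottle_square_center alone. What is shaped like the part that bears tub_center but yellow is not meant.

How it is judged:
By the outcome, as a careful person would: the job done as asked, in the order asked, and still so for the second after the job is handed in, with the robot touching nothing.
Of bottle_round, bottle_square, tub, bottle_short only 2 to 4 are there at a start; the rules pass over those that are not, and their reading is None.
At some moment in a run one of bottle_round, bottle_square, tub, bottle_short may be knocked a few centimetres aside while the robot is not near it.
It also fails if it takes over 210 s, if anything falls off the work surface, if the arm or the gripper's body presses on something with over 40 N, if the wrist force passes 120 N, or if a joint passes its speed limit or range.

ROBOT

A 6-joint arm with a two-finger parallel gripper is mounted at the origin on the work surface. World frame = base frame: x ahead of the robot, y to its left, z up, the work surface at z = 0. Lengths are in m, angles in degrees, forces in N, time in s.
With the tool pointing down it reaches from about 0.3 to 0.75 m from the base axis. Payload 8.5 kg.
Tool frame: the origin (TCP) lies on the centre line of the jaws, within the pads' length; the fingertips stand 19 mm ahead of it and the grasp point (between the pads) is the TCP (env.tcp_to_tips is the z of the fingertips in the tool frame, in m); z points along the fingers, y is the line along which they close (so a half turn about z gives the same grasp; the last joint's range is limited). The gripper opens to 85 mm and grips with 20 to 120 N. Pads are 22 mm wide; open, the fingers measure 114 mm over their backs; the gripper's body (76 mm by 85 mm) begins 54 mm behind the grasp point. The pads swing forward as they close: fully open they stand 13 mm farther back than shut.
Start: joints at [-76.679, 21.807, 74.336, -0, 83.858, -12.336], TCP at [0.238, -0.496, 0.25] pointing down, gripper open.
Joint ranges: [-178.18, 178.18], [-50.72, 133.34], [12.68, 142.11], [-81.47, 261.47], [9.98, 163.14], [-165.26, 165.26]. Speed limits (degrees/s): [136.94, 136.94, 180, 180, 180, 180].

INTERFACE

Orientations are given as a 3x3 rotation matrix whose columns are the frame's x, y, z axes.
In Python, from rig import env gives the robot as it stands.
- The arm moves only by the tool servo_tool, never from a script. Its argument "steps" is a list of rows, each an object of numbers: "tx", "ty", "tz": the shift along the world's x, y, z in cm; "yaw": the turn about the world's z in degrees; "claw": the finger opening in cm, from 0 to 8.54. In form: [{"tx": .., "ty": .., "tz": .., "yaw": .., "claw": ..}, ...]. A call has 1 to 20 rows; each row shifts and turns the commanded pose from where the row before left it; what a row does not reach is not made up. A row lasts 1/10 s, in which the tool goes at most 50 mm and 8.59 degrees, less where a joint would pass 70% of its speed; a pose out of reach is approached as far as the arm can. A call with a gripper value outside its range is refused whole. The fingers move at their own pace and stop on an object; "newtons" is the grip in N (left out, the last holds). Time passes only in rows, so rows that do not move let the fingers close. It gives the time, the measured TCP pose, the force, the opening and the grip force at its end, in the units of the state.
- env.observe(): the state, without advancing time (a new reading comes with each control period).
- env.get_image(name): name is "scene" or "side" or "wrist"; returns (picture, depth): 480x640x3 uint8, red, green, blue; 480x640 float32, m along the optical axis (not along the pixel's ray), 0 where there is no reading.
- env.camera_model(name): a dict with "fovy" (degrees; the focal length in pixels is half the picture's height over the tangent of half this angle, whatever the lens; pixels are square), "cx", "cy" (the principal point, pixels), "dist_coeffs" ([k1, k2, p1, p2, k3] as OpenCV has them; the pictures are not rectified), "T" (4x4, takes a point from camera to world coordinates). Camera axes: x right, y down, z forward; pixel columns grow to the right and rows downward; lengths in m; the calibration is good to about 2 mm. A picture is of the moment at which its call begins: read the wrist's pose just before it. camera_model takes no time and is no camera call; for the wrist camera it gives the pose at the moment of the call.
- env.close_job(): hands the job in; it is judged then, once.
The state is a dict: "time_s": time; "q": joint angles; "qvel": joint speeds; "joint_efforts": joint torques, N m; "position": TCP position; "tool_rot": TCP orientation; "ft_force": force on the tool from outside, world axes, zero at the start; "wrist_torque": the same for the moment, N m; "grip_width": finger opening in m; "gripper_force": force on a finger pad.
Only numpy, scipy, OpenCV 4.12 (cv2) and the standard library are available. Lean on these libraries where they do the work, as an engineer would, in place of code of your own. Each camera call takes 0.05 s, during which the arm holds its last target. There are 200 camera calls.

## Working session

There is one attempt and no reset: what is moved stays moved. The work goes in short steps, Python scripts to look and compute and a tool call to move; the robot and the scene stay as the last step left them, time stands still between calls to the robot, and variables do not carry over. Pictures are saved under pics/ and viewed, at most 14 in all, crops included, and the job is handed in when it is done.

Besides the shell and the picture viewer there is one more tool, called after "Emit:" by a JSON object that holds its "name" and its "arguments". servo_tool: Moves the arm, as the interface text tells. Its arguments: {"type":"object","properties":{"steps":{"type":"array"},"newtons":{"type":"number"}},"required":["steps"]}

```bash
ls; mkdir -p pics
cat > h.py <<'E'
import numpy as np, cv2
from rig import env
def K(m):
    f=240/np.tan(np.radians(m['fovy']/2)); return np.array([[f,0,m['cx']],[0,f,m['cy']],[0,0,1.]])
def grab(n,fn=None):
    m=env.camera_model(n); im,d=env.get_image(n)
    if fn: cv2.imwrite('pics/'+fn,im[:,:,::-1])
    return m,im,d
def ray(m,uv):
    p=cv2.undistortPoints(np.array(uv,float).reshape(-1,1,2),K(m),np.array(m['dist_coeffs'],float)).reshape(-1,2)
    T=np.array(m['T']); return T[:3,3],np.c_[p,np.ones(len(p))]@T[:3,:3].T
def onz(m,uv,z):
    o,r=ray(m,uv); return o+r*((z-o[2])/r[:,2])[:,None]
def cloud(m,d):
    v,u=np.mgrid[:480,:640]; o,r=ray(m,np.stack([u.ravel(),v.ravel()],1))
    P=o+r*d.reshape(-1,1); P[d.ravel()==0]=np.nan; return P.reshape(480,640,3)
E
python3 - <<'E'
from h import *
for n in('scene','side','wrist'):
    m,im,d=grab(n,n+'0.png'); np.savez('pics/'+n+'0.npz',im=im,d=d,m=m); print(n,np.round(m['T'],3).tolist(),m['fovy'],(d>0).mean())
print(env.observe())
E
```

```text
pics
scene [[-0.788, 0.348, -0.508, 1.305], [0.616, 0.44, -0.653, 0.868], [-0.003, -0.828, -0.561, 0.851], [0.0, 0.0, 0.0, 1.0]] 45.63534824330718 0.9959895833333333
side [[-0.983, -0.103, 0.154, 0.397], [-0.185, 0.56, -0.808, 1.129], [-0.004, -0.822, -0.569, 0.899], [0.0, 0.0, 0.0, 1.0]] 42.540300974813064 0.9962272135416667
wrist [[0.433, -0.861, -0.266, 0.307], [-0.901, -0.415, -0.126, -0.463], [-0.002, 0.294, -0.956, 0.373], [0.0, 0.0, 0.0, 1.0]] 60.70787879727549 0.995771484375
{'time_s': 0.15, 'q': array([-7.66793940e+01,  2.18339378e+01,  7.43695664e+01,  1.41704576e-03,
        8.38581795e+01, -1.23360344e+01]), 'qvel': array([-0.02421123, -0.0113606 , -0.16562423, -0.00167188,  0.06194892,
       -0.01108069]), 'joint_efforts': array([ 2.46244075e-03, -4.48624241e+01, -2.31344551e+01, -1.73289109e-04,
        3.83184597e-03, -9.77476191e-06]), 'position': array([ 0.23809585, -0.49559205,  0.24986727]), 'tool_rot': array([[ 9.01406122e-01,  4.32974540e-01, -2.24116068e-04],
       [ 4.32974524e-01, -9.01405543e-01,  1.05328523e-03],
       [ 2.54026223e-04, -1.04647430e-03, -9.99999420e-01]]), 'ft_force': array([ 0.32006852, -0.24938219,  0.40176021]), 'wrist_torque': array([ 0.02732213, -0.02484915, -0.0626578 ]), 'gripper_force': 0.0, 'grip_width': 0.08531304497161324}
```

View pics/scene0.png

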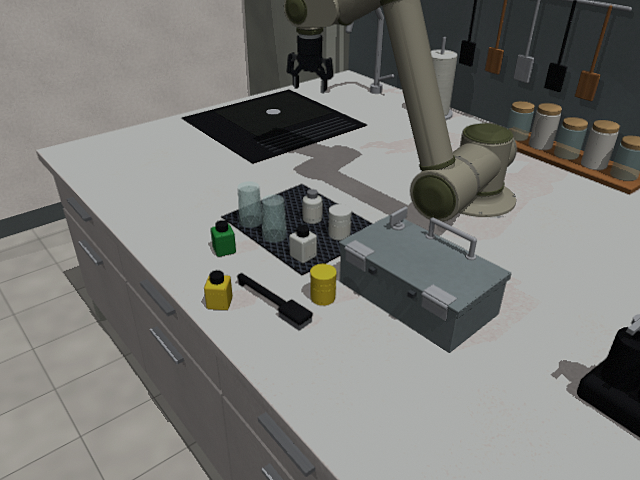

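View pics/side0.png

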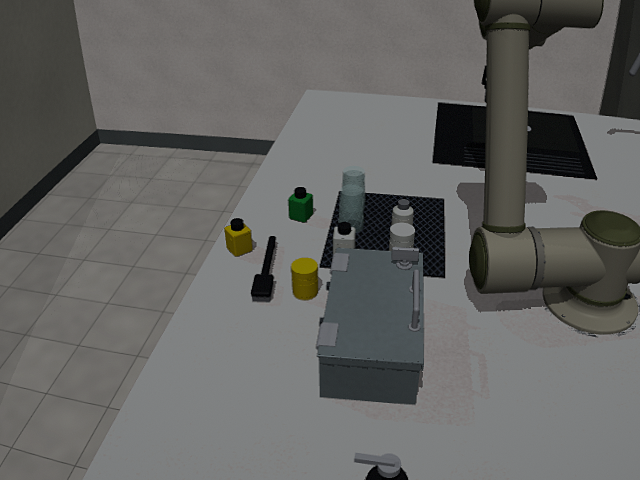

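The scene view shows a grey box at (425,290). On the mat are the round bottle (312,207), the square black-capped bottle (302,243), the tub (340,221) and two tumblers at (249,205) and (273,215). The green and yellow look-alikes are off the mat, and I see no short grey bottle.

```bash
cat > meas.py <<'E'
from h import *
def load(n):
    z=np.load(f'pics/{n}0.npz',allow_pickle=True); return z['m'].item(),z['im'],z['d']
if __name__=='__main__':
  for n in('scene','side'):
    m,im,d=load(n); P=cloud(m,d); X,Y,Z=P[...,0],P[...,1],P[...,2]
    hsv=cv2.cvtColor(im,cv2.COLOR_RGB2HSV)
    print(n)
    ws=(X>.2)&(X<1)&(Y>-.6)&(Y<.6)
    lid=ws&(abs(Z-.117)<.006)
    k,l,s,c=cv2.connectedComponentsWithStats(lid.astype(np.uint8)); i=1+s[1:,4].argmax()
    Q=P[l==i]; r=cv2.minAreaRect((Q[:,:2]*1000).astype(np.float32)); print('lid',r,np.median(Q[:,2]),np.round(cv2.boxPoints(r)).tolist())
    # handle & key above lid
    hk=ws&(Z>.135)&(Z<.19); k,l,s,c=cv2.connectedComponentsWithStats(hk.astype(np.uint8))
    for i in range(1,k):
      if s[i,4]>40:
        Q=P[l==i]; r=cv2.minAreaRect((Q[:,:2]*1000).astype(np.float32)); print('hk',s[i],np.round(r[0]),np.round(r[1]),round(r[2]),np.round([Q[:,2].min(),Q[:,2].max()],3))
    ob=ws&(Z>.03)&(Z<.125); k,l,s,c=cv2.connectedComponentsWithStats(ob.astype(np.uint8))
    for i in range(1,k):
      if s[i,4]>60:
        Q=P[l==i]; r=cv2.minAreaRect((Q[:,:2]*1000).astype(np.float32)); t=Q[Q[:,2]>Q[:,2].max()-.006]
        print('ob',s[i].tolist(),np.round(r[0]),np.round(r[1]),round(r[2]),'top',np.round(t.mean(0),3),len(t),im[l==i].mean(0).round())
E
python3 meas.py; python3 -c "
import cv2
a=cv2.imread('pics/wrist0.png');b=cv2.imread('pics/scene0.png')[170:290,200:380]
cv2.imwrite('pics/c.png',cv2.resize(b,None,fx=4.4,fy=4.4))"
```

```text
scene
lid ((482.7537841796875, 210.10797119140625), (200.1841583251953, 334.8876037597656), 3.963310718536377) 0.1181529350902395 [[371.0, 370.0], [394.0, 36.0], [594.0, 50.0], [571.0, 384.0]]
hk [ 411  167   61   38 1345] [261.  66.] [ 82. 151.] 30 [0.135 0.19 ]
hk [389 206  19  19 211] [435.  93.] [60. 13.] 1 [0.135 0.166]
hk [429 217  48  35 374] [405. 227.] [ 16. 121.] 5 [0.136 0.172]
ob [237, 181, 49, 54, 1698] [ 600. -247.] [ 62. 161.] 5 top [ 0.599 -0.248  0.117] 353 [ 94. 107. 105.]
ob [302, 189, 20, 28, 449] [ 465. -199.] [50. 54.] 16 top [ 0.463 -0.201  0.095] 44 [113. 114. 111.]
ob [410, 191, 60, 30, 712] [271.  76.] [ 65. 149.] 38 top [0.28  0.08  0.122] 111 [39. 40. 30.]
ob [328, 204, 23, 29, 597] [455. -95.] [63. 59.] 50 top [ 0.455 -0.095  0.085] 167 [126. 128. 124.]
ob [339, 214, 173, 129, 12396] [485. 210.] [205. 334.] 4 top [0.491 0.184 0.12 ] 2570 [86. 93. 94.]
ob [210, 220, 25, 30, 548] [ 734. -224.] [57. 53.] 75 top [ 0.733 -0.225  0.087] 69 [26. 66. 35.]
ob [289, 225, 28, 31, 627] [592. -75.] [54. 57.] 6 top [ 0.592 -0.075  0.092] 63 [94. 95. 93.]
ob [310, 263, 
[... 547 characters left out ...]
569.0, 386.0]]
hk [ 470  227   53   53 1609] [267.  81.] [ 79. 149.] 48 [0.135 0.19 ]
hk [391 247  28  14 338] [435.  96.] [56. 18.] 7 [0.135 0.164]
hk [412 270   8  53 360] [403. 229.] [ 12. 122.] 4 [0.135 0.171]
ob [315, 166, 109, 230, 16173] [504.  24.] [204. 720.] 6 top [0.492 0.245 0.12 ] 1760 [72. 78. 81.]
ob [288, 187, 25, 27, 512] [ 733. -220.] [58. 54.] 77 top [ 0.731 -0.22   0.086] 40 [11. 45. 20.]
ob [224, 218, 29, 31, 590] [848. -46.] [58. 56.] 45 top [ 0.848 -0.046  0.086] 44 [73. 64.  7.]
ob [469, 255, 49, 39, 586] [261. 100.] [ 63. 127.] 57 top [0.255 0.114 0.122] 118 [33. 33. 27.]
ob [290, 258, 28, 34, 791] [653.  85.] [61. 59.] 80 top [0.653 0.085 0.078] 338 [101.  90.   6.]
```

View pics/c.png

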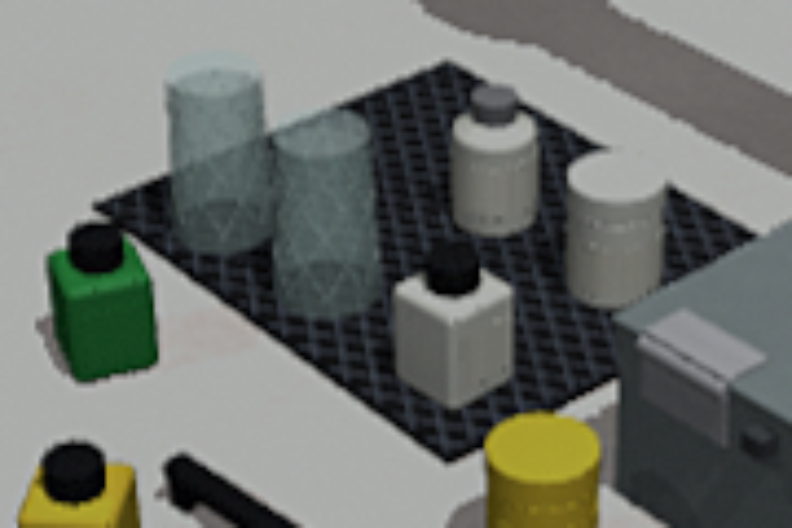

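The crop confirms three items: round bottle, square bottle and tub. The box, handle and key fixes agree with the geometry given, with a yaw of about 4°. I'll move above the key.

Emit:
{"name": "servo_tool", "arguments": {"steps": [{"tx":1.3,"ty":3.9,"tz":0,"yaw":-1.4,"claw":8.5},{"tx":1.3,"ty":3.9,"tz":0,"yaw":-1.4,"claw":8.5},{"tx":1.3,"ty":3.9,"tz":0,"yaw":-1.4,"claw":6},{"tx":1.3,"ty":3.9,"tz":0,"yaw":-1.4,"claw":5},{"tx":1.3,"ty":3.9,"tz":0,"yaw":-1.5,"claw":5},{"tx":1.3,"ty":3.9,"tz":0,"yaw":-1.5,"claw":5},{"tx":1.3,"ty":3.9,"tz":0,"yaw":-1.5,"claw":5},{"tx":1.3,"ty":3.9,"tz":0,"yaw":-1.5,"claw":5},{"tx":1.3,"ty":3.9,"tz":0,"yaw":-1.5,"claw":5},{"tx":1.3,"ty":3.9,"tz":0,"yaw":-1.5,"claw":5},{"tx":1.3,"ty":4,"tz":0,"yaw":-1.5,"claw":5},{"tx":1.3,"ty":4,"tz":0,"yaw":-1.5,"claw":5},{"tx":1.3,"ty":4,"tz":0,"yaw":-1.5,"claw":5},{"tx":1.4,"ty":4,"tz":0,"yaw":-1.5,"claw":5},{"tx":1.4,"ty":4,"tz":0,"yaw":-1.2,"claw":5},{"tx":0,"ty":0,"tz":0,"yaw":0,"claw":5},{"tx":0,"ty":0,"tz":0,"yaw":0,"claw":5},{"tx":0,"ty":0,"tz":0,"yaw":0,"claw":5}]}}

```text
time_s: 1.95
position: [0.4349, 0.0935, 0.2502]
tool_rot: [[0.998, 0.067, -0.0], [0.067, -0.998, -0.0], [-0.0, 0.0, -1.0]]
ft_force: [-0.7, 0.2, 0.1]
grip_width: 0.0498
gripper_force: 0.0
```

```bash
cat > st.py <<'E'
from h import *
def st():
    s=env.observe(); R=s['tool_rot']; print('t%.2f'%s['time_s'],'p',(s['position']*1000).round(1),'yang',round(float(np.degrees(np.arctan2(R[1,1],R[0,1]))),2),'tilt',R[:,2].round(3),'F',s['ft_force'].round(1),'w',round(s['grip_width']*1000,1),'g',round(float(s['gripper_force']),1),'q6',round(float(s['q'][5]),1),'q5',round(float(s['q'][4]),1))
    return s
E
python3 - <<'E'
from st import *
st(); m,im,d=grab('wrist','w1.png'); P=cloud(m,d); Z=P[...,2]
for lo,hi in((.155,.166),(.16,.18),(.135,.145)):
  M=((Z>lo)&(Z<hi)&(P[...,0]<.6)&(P[...,1]>0)).astype(np.uint8); k,l,s,c=cv2.connectedComponentsWithStats(M)
  for i in range(1,k):
    if s[i,4]>150:
      r=cv2.minAreaRect((P[l==i][:,:2]*1000).astype(np.float32)); print(lo,s[i].tolist(),np.round(r[0],1),np.round(r[1]),round(r[2],1),P[l==i][:,2].max().round(3))
E
```

```text
t1.95 p [434.9  93.5 250.2] yang -86.18 tilt [-0. -0. -1.] F [-0.7  0.2  0.1] w 49.8 g 0.0 q6 83.0 q5 79.0
0.155 [302, 200, 19, 96, 1505] [436.9  93.9] [55.  9.] 5.1 0.162
0.155 [0, 276, 184, 25, 1700] [406.2 217.5] [ 12. 103.] 3.9 0.166
0.16 [0, 279, 182, 22, 3683] [405.9 217.6] [ 12. 103.] 4.4 0.169
0.135 [173, 263, 21, 18, 151] [411.5 170.4] [12.  6.] 57.9 0.145
0.135 [0, 264, 23, 16, 218] [402.9 278.6] [12.  6.] 39.1 0.145
```

View pics/w1.png

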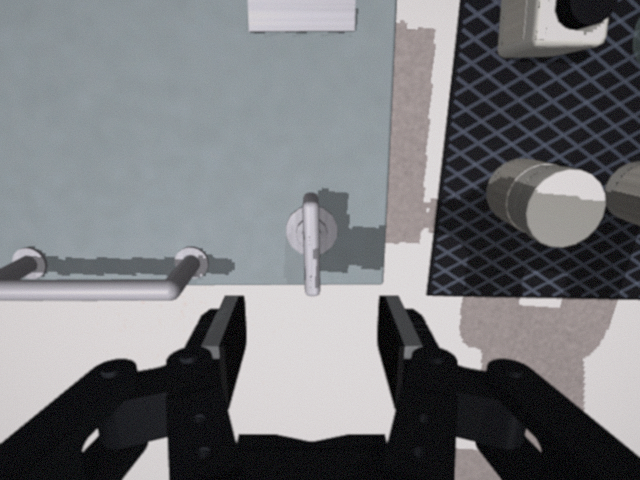

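The wrist view shows the wing at (311,245), square to the jaws, and the handle to its left. The key is at (437,94) mm. I'll descend and grip it.

Emit:
{"name": "servo_tool", "arguments": {"steps": [{"tx":0.2,"ty":0,"tz":-3,"yaw":0.4,"claw":5},{"tx":0,"ty":0,"tz":-3,"yaw":0,"claw":5},{"tx":0,"ty":0,"tz":-3,"yaw":0,"claw":4},{"tx":0,"ty":0,"tz":-1,"yaw":0,"claw":3},{"tx":0,"ty":0,"tz":0,"yaw":0,"claw":1.5},{"tx":0,"ty":0,"tz":0,"yaw":0,"claw":0.5},{"tx":0,"ty":0,"tz":0,"yaw":0,"claw":0.5},{"tx":0,"ty":0,"tz":0,"yaw":0,"claw":0.5},{"tx":0,"ty":0,"tz":0,"yaw":0,"claw":0.5},{"tx":0,"ty":0,"tz":0,"yaw":0,"claw":0.5}], "newtons": 30}}

```text
time_s: 3.0
position: [0.4373, 0.0939, 0.1508]
tool_rot: [[0.997, 0.074, 0.001], [0.074, -0.997, -0.001], [0.001, 0.001, -1.0]]
ft_force: [-2.1, -5.7, -0.5]
grip_width: 0.0083
gripper_force: 29.6
```

Emit:
{"name": "servo_tool", "arguments": {"steps": [{"yaw":5},{"yaw":5},{"yaw":5},{"yaw":5},{"yaw":5},{"yaw":5},{"yaw":5},{"yaw":5},{"yaw":5},{"yaw":5},{"yaw":5},{"yaw":5},{"yaw":5},{"yaw":5},{"yaw":5},{"yaw":5},{"yaw":5},{"yaw":5},{"yaw":0.5},{"yaw":0}]}}

```text
invalid input at $.steps[0]: expected keys tx, ty, tz, yaw, claw
```

```bash
python3 -c "
from st import *
s=st(); print(s['wrist_torque'])"
```

```text
t3.00 p [437.3  93.9 150.8] yang -85.73 tilt [ 0.001 -0.001 -1.   ] F [-2.1 -5.7 -0.5] w 8.3 g 29.6 q6 82.7 q5 62.8
[-0.88256774  0.28786687  0.09331639]
```

Emit:
{"name": "servo_tool", "arguments": {"steps": [{"tx":0,"ty":0,"tz":0,"yaw":5,"claw":0.5},{"tx":0,"ty":0,"tz":0,"yaw":5,"claw":0.5},{"tx":0,"ty":0,"tz":0,"yaw":5,"claw":0.5},{"tx":0,"ty":0,"tz":0,"yaw":5,"claw":0.5},{"tx":0,"ty":0,"tz":0,"yaw":5,"claw":0.5},{"tx":0,"ty":0,"tz":0,"yaw":5,"claw":0.5},{"tx":0,"ty":0,"tz":0,"yaw":5,"claw":0.5},{"tx":0,"ty":0,"tz":0,"yaw":5,"claw":0.5},{"tx":0,"ty":0,"tz":0,"yaw":5,"claw":0.5},{"tx":0,"ty":0,"tz":0,"yaw":5,"claw":0.5},{"tx":0,"ty":0,"tz":0,"yaw":5,"claw":0.5},{"tx":0,"ty":0,"tz":0,"yaw":5,"claw":0.5},{"tx":0,"ty":0,"tz":0,"yaw":5,"claw":0.5},{"tx":0,"ty":0,"tz":0,"yaw":5,"claw":0.5},{"tx":0,"ty":0,"tz":0,"yaw":5,"claw":0.5},{"tx":0,"ty":0,"tz":0,"yaw":5,"claw":0.5},{"tx":0,"ty":0,"tz":0,"yaw":5,"claw":0.5},{"tx":0,"ty":0,"tz":0,"yaw":5,"claw":0.5},{"tx":0,"ty":0,"tz":0,"yaw":0.5,"claw":0.5},{"tx":0,"ty":0,"tz":0,"yaw":0,"claw":0.5}]}}

```text
time_s: 5.0
position: [0.4354, 0.0955, 0.1507]
tool_rot: [[-0.083, 0.997, -0.003], [0.997, 0.083, 0.002], [0.003, -0.003, -1.0]]
ft_force: [-10.0, 3.7, 6.3]
grip_width: 0.0084
gripper_force: 31.6
```

```bash
python3 -c "
from st import *
s=st(); print(s['wrist_torque'])"
```

```text
t5.00 p [435.4  95.5 150.7] yang 4.76 tilt [-0.003  0.002 -1.   ] F [-10.    3.7   6.3] w 8.4 g 31.6 q6 -7.8 q5 63.0
[ 0.69677926  1.56504916 -0.20444018]
```

Emit:
{"name": "servo_tool", "arguments": {"steps": [{"tx":0,"ty":0,"tz":0,"yaw":0,"claw":3},{"tx":0,"ty":0,"tz":0,"yaw":0,"claw":3},{"tx":0,"ty":0,"tz":0,"yaw":0,"claw":4},{"tx":0,"ty":0,"tz":2,"yaw":0,"claw":4},{"tx":0,"ty":0,"tz":3,"yaw":0,"claw":4},{"tx":0,"ty":0,"tz":5,"yaw":0,"claw":4},{"tx":-1,"ty":4.4,"tz":0,"yaw":0,"claw":4},{"tx":-1,"ty":4.4,"tz":0,"yaw":-0.8,"claw":4},{"tx":-1.1,"ty":4.4,"tz":0,"yaw":0,"claw":4},{"tx":0,"ty":0,"tz":0,"yaw":0,"claw":4},{"tx":0,"ty":0,"tz":0,"yaw":0,"claw":4}]}}

```text
time_s: 6.1
position: [0.406, 0.2269, 0.2504]
tool_rot: [[-0.071, 0.997, 0.0], [0.997, 0.071, 0.0], [-0.0, 0.0, -1.0]]
ft_force: [1.4, -0.1, 0.2]
grip_width: 0.0398
gripper_force: 0.0
```

Run:
```python
from st import *
st(); m,im,d=grab('wrist','w2.png'); P=cloud(m,d); Z=P[...,2]
for lo,hi in((.155,.175),(.135,.145)):
  M=((Z>lo)&(Z<hi)&(P[...,0]<.6)&(P[...,1]>0)).astype(np.uint8); k,l,s,c=cv2.connectedComponentsWithStats(M)
  for i in range(1,k):
    if s[i,4]>150:
      r=cv2.minAreaRect((P[l==i][:,:2]*1000).astype(np.float32)); print(lo,s[i].tolist(),np.round(r[0],1),np.round(r[1]),round(r[2],1),P[l==i][:,2].max().round(3))
```

```text
t6.10 p [406.  226.9 250.4] yang 4.09 tilt [ 0.  0. -1.] F [ 1.4 -0.1  0.2] w 39.8 g 0.0 q6 10.5 q5 79.7
0.155 [295, 138, 24, 214, 4568] [404.7 227.9] [ 12. 121.] 4.1 0.169
0.155 [335, 407, 15, 30, 397] [435.1 112.2] [ 9. 23.] 4.8 0.161
```

View pics/w2.png

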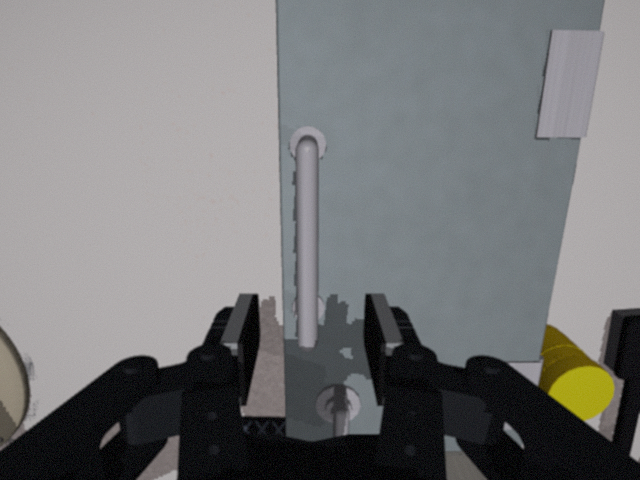

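The wrist view shows the bar at (307,245), square to the jaws, and the key wing now lying along y at (340,410). Next I'll grip the handle and work out the arc.

Emit:
{"name": "servo_tool", "arguments": {"steps": [{"tx":-0.1,"ty":0,"tz":-3,"yaw":0,"claw":4},{"tx":0,"ty":0,"tz":-3,"yaw":0,"claw":4},{"tx":0,"ty":0,"tz":-2.8,"yaw":0,"claw":3},{"tx":0,"ty":0,"tz":0,"yaw":0,"claw":2},{"tx":0,"ty":0,"tz":0,"yaw":0,"claw":0.8},{"tx":0,"ty":0,"tz":0,"yaw":0,"claw":0.8},{"tx":0,"ty":0,"tz":0,"yaw":0,"claw":0.8},{"tx":0,"ty":0,"tz":0,"yaw":0,"claw":0.8}], "newtons": 25}}

```text
time_s: 6.95
position: [0.4042, 0.2251, 0.1632]
tool_rot: [[-0.068, 0.998, -0.003], [0.998, 0.068, -0.002], [-0.002, -0.003, -1.0]]
ft_force: [-6.3, -4.5, -2.0]
grip_width: 0.0108
gripper_force: 26.1
```

Run:
```python
from st import *
st()
a=np.radians(np.r_[np.arange(0,91,5),93,96,99]); R=17.748; b=a+np.arctan2(51,170)
u=-R*np.cos(b); z=R*np.sin(b)
du=np.diff(u);dz=np.diff(z)
for t,i,j in zip(np.degrees(a)[1:],du,dz): print(round(t),round(i*.9976,2),round(i*.0698,2),round(j,2))
```

```text
t6.95 p [404.2 225.1 163.2] yang 3.92 tilt [-0.003 -0.002 -1.   ] F [-6.3 -4.5 -2. ] w 10.8 g 26.1 q6 10.5 q5 66.0
5 0.51 0.04 1.46
10 0.63 0.04 1.41
15 0.75 0.05 1.35
20 0.87 0.06 1.28
25 0.98 0.07 1.2
30 1.08 0.08 1.11
35 1.17 0.08 1.01
40 1.25 0.09 0.91
45 1.33 0.09 0.79
50 1.39 0.1 0.67
55 1.44 0.1 0.55
60 1.49 0.1 0.42
65 1.52 0.11 0.29
70 1.54 0.11 0.16
75 1.54 0.11 0.02
80 1.54 0.11 -0.11
85 1.52 0.11 -0.25
90 1.5 0.1 -0.38
93 0.88 0.06 -0.29
96 0.86 0.06 -0.34
99 0.85 0.06 -0.38
```

Emit:
{"name": "servo_tool", "arguments": {"steps": [{"tx":0.25,"ty":0.02,"tz":0.73,"yaw":0,"claw":0.8},{"tx":0.26,"ty":0.02,"tz":0.73,"yaw":0,"claw":0.8},{"tx":0.31,"ty":0.02,"tz":0.7,"yaw":0,"claw":0.8},{"tx":0.32,"ty":0.02,"tz":0.71,"yaw":0,"claw":0.8},{"tx":0.75,"ty":0.05,"tz":1.35,"yaw":0,"claw":0.8},{"tx":0.87,"ty":0.06,"tz":1.28,"yaw":0,"claw":0.8}]}}

```text
time_s: 7.55
position: [0.4316, 0.227, 0.2189]
tool_rot: [[-0.068, 0.998, -0.003], [0.998, 0.068, -0.002], [-0.001, -0.003, -1.0]]
ft_force: [-4.5, -3.7, -2.6]
grip_width: 0.0112
gripper_force: 25.1
```

Emit:
{"name": "servo_tool", "arguments": {"steps": [{"tx":0.98,"ty":0.07,"tz":1.2,"yaw":0,"claw":0.8},{"tx":1.08,"ty":0.08,"tz":1.11,"yaw":0,"claw":0.8},{"tx":1.17,"ty":0.08,"tz":1.01,"yaw":0,"claw":0.8},{"tx":1.25,"ty":0.09,"tz":0.91,"yaw":0,"claw":0.8},{"tx":1.33,"ty":0.09,"tz":0.79,"yaw":0,"claw":0.8},{"tx":1.39,"ty":0.1,"tz":0.67,"yaw":0,"claw":0.8},{"tx":1.44,"ty":0.1,"tz":0.55,"yaw":0,"claw":0.8},{"tx":1.49,"ty":0.1,"tz":0.42,"yaw":0,"claw":0.8},{"tx":1.52,"ty":0.11,"tz":0.29,"yaw":0,"claw":0.8},{"tx":1.54,"ty":0.11,"tz":0.16,"yaw":0,"claw":0.8},{"tx":1.54,"ty":0.11,"tz":0.02,"yaw":0,"claw":0.8}]}}

```text
time_s: 8.65
position: [0.5805, 0.2379, 0.2915]
tool_rot: [[-0.068, 0.998, 0.002], [0.998, 0.068, 0.001], [0.0, 0.002, -1.0]]
ft_force: [-1.6, 0.6, 5.1]
grip_width: 0.0109
gripper_force: 26.2
```

```bash
python3 -c "
from st import *
s=st(); print(s['wrist_torque'])"
```

```text
t8.65 p [580.5 237.9 291.5] yang 3.91 tilt [ 0.002  0.001 -1.   ] F [-1.6  0.6  5.1] w 10.9 g 26.2 q6 7.6 q5 94.9
[ 0.04952649  0.41926313 -0.00960794]
```

Emit:
{"name": "servo_tool", "arguments": {"steps": [{"tx":1.54,"ty":0.11,"tz":-0.11,"yaw":0,"claw":0.8},{"tx":1.52,"ty":0.11,"tz":-0.25,"yaw":0,"claw":0.8},{"tx":1.5,"ty":0.1,"tz":-0.38,"yaw":0,"claw":0.8},{"tx":0.88,"ty":0.06,"tz":-0.29,"yaw":0,"claw":0.8},{"tx":0.86,"ty":0.06,"tz":-0.34,"yaw":0,"claw":0.8},{"tx":0.85,"ty":0.06,"tz":-0.38,"yaw":0,"claw":0.8},{"tx":0,"ty":0,"tz":0,"yaw":0,"claw":0.8},{"tx":0,"ty":0,"tz":0,"yaw":0,"claw":0.8}]}}

```text
time_s: 9.45
position: [0.6526, 0.243, 0.2723]
tool_rot: [[-0.068, 0.998, 0.004], [0.998, 0.068, -0.0], [-0.0, 0.004, -1.0]]
ft_force: [3.6, -1.8, 5.2]
grip_width: 0.0112
gripper_force: 26.2
```

```bash
python3 -c "
from st import *
s=st(); print(s['wrist_torque']); grab('side','s2.png')"
```

```text
t9.45 p [652.6 243.  272.3] yang 3.91 tilt [ 0.004 -0.    -1.   ] F [ 3.6 -1.8  5.2] w 11.2 g 26.2 q6 6.8 q5 98.6
[-0.22992538 -0.58592135  0.02989768]
```

View pics/s2.png

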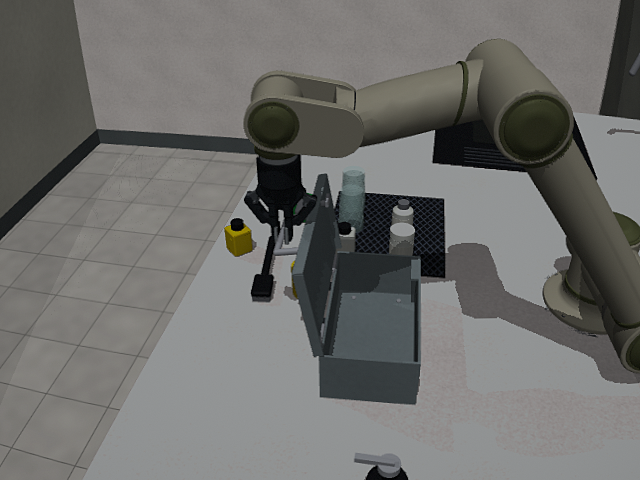

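The side view shows the lid at (318,265) leaning back past upright, with the box open. I'll release, rise clear and go over the mat.

Emit:
{"name": "servo_tool", "arguments": {"steps": [{"tx":0,"ty":0,"tz":0,"yaw":0,"claw":3},{"tx":0,"ty":0,"tz":0,"yaw":0,"claw":3},{"tx":0,"ty":0,"tz":0,"yaw":0,"claw":3},{"tx":0,"ty":0,"tz":2,"yaw":0,"claw":3},{"tx":0,"ty":0,"tz":3,"yaw":0,"claw":3},{"tx":0,"ty":0,"tz":5,"yaw":0,"claw":3},{"tx":-1.3,"ty":-3,"tz":0,"yaw":0,"claw":3},{"tx":-1.3,"ty":-3,"tz":0,"yaw":0,"claw":3},{"tx":-1.3,"ty":-3,"tz":0,"yaw":0,"claw":3},{"tx":-1.3,"ty":-3,"tz":0,"yaw":0,"claw":3},{"tx":-1.3,"ty":-3,"tz":0,"yaw":0,"claw":3},{"tx":-1.3,"ty":-3,"tz":0,"yaw":0,"claw":3},{"tx":-1.3,"ty":-3,"tz":0,"yaw":0,"claw":3},{"tx":-1.3,"ty":-3,"tz":0,"yaw":0,"claw":3},{"tx":-1.3,"ty":-3,"tz":0,"yaw":0,"claw":3},{"tx":-1.3,"ty":-3,"tz":0,"yaw":0,"claw":3},{"tx":-1.3,"ty":-3,"tz":0,"yaw":0,"claw":8.5},{"tx":-1,"ty":-2,"tz":0,"yaw":0,"claw":8.5},{"tx":0,"ty":0,"tz":0,"yaw":0,"claw":8.5},{"tx":0,"ty":0,"tz":0,"yaw":0,"claw":8.5}]}}

```text
time_s: 11.5
position: [0.4985, -0.1063, 0.3711]
tool_rot: [[-0.068, 0.998, -0.0], [0.998, 0.068, 0.0], [0.0, -0.0, -1.0]]
ft_force: [-0.0, -0.4, -0.3]
grip_width: 0.0845
gripper_force: 0.0
```

```bash
cat > objs.py <<'E'
from st import *
def objs(fn,n='wrist'):
  st(); m,im,d=grab(n,fn); P=cloud(m,d); Z=P[...,2]
  M=((Z>.03)&(Z<.11)&(P[...,0]<.95)&(P[...,1]<.06)&(P[...,1]>-.6)).astype(np.uint8); k,l,s,c=cv2.connectedComponentsWithStats(M)
  for i in range(1,k):
    if s[i,4]>300:
      Q=P[l==i]; zt=np.percentile(Q[:,2],99); t=Q[Q[:,2]>zt-.008]; b=Q[(Q[:,2]>.035)&(Q[:,2]<.065)]
      r=cv2.minAreaRect((t[:,:2]*1000).astype(np.float32)); 
      print(s[i].tolist(),'zt',zt.round(3),'top',np.round(r[0],1),np.round(r[1]),round(r[2],1),im[l==i].mean(0).round())
E
python3 - <<'E'
from objs import *
objs('w3.png')
E
```

```text
t11.50 p [ 498.5 -106.3  371.1] yang 3.92 tilt [-0.  0. -1.] F [-0.  -0.4 -0.3] w 84.5 g 0.0 q6 -29.3 q5 99.9
[212, 0, 207, 26, 4598] zt 0.11 top [490.6  55.3] [173.   6.] 3.6 [85. 90. 93.]
[454, 20, 56, 18, 619] zt 0.079 top [653.1  56. ] [ 8. 39.] 89.8 [156. 143.  32.]
[596, 120, 44, 66, 1976] zt 0.07 top [833.1 -58.8] [25. 56.] 17.4 [148. 128.  22.]
[372, 132, 55, 53, 2702] zt 0.089 top [591.3 -73.4] [31. 31.] 5.3 [152. 150. 150.]
[238, 138, 60, 62, 2908] zt 0.083 top [453.7 -92.6] [59. 59.] 3.3 [234. 231. 231.]
[248, 234, 50, 55, 2103] zt 0.092 top [ 461.9 -200.7] [29. 29.] 37.9 [187. 184. 184.]
[358, 235, 63, 58, 1581] zt 0.109 top [ 585.2 -182.6] [57. 24.] 30.7 [ 91. 103. 104.]
[467, 264, 66, 59, 2569] zt 0.085 top [ 733.4 -224.1] [31. 31.] 89.6 [37. 94. 51.]
[358, 311, 62, 65, 1988] zt 0.109 top [ 597.6 -282.8] [57. 29.] 22.2 [ 96. 109. 110.]
```

View pics/w3.png

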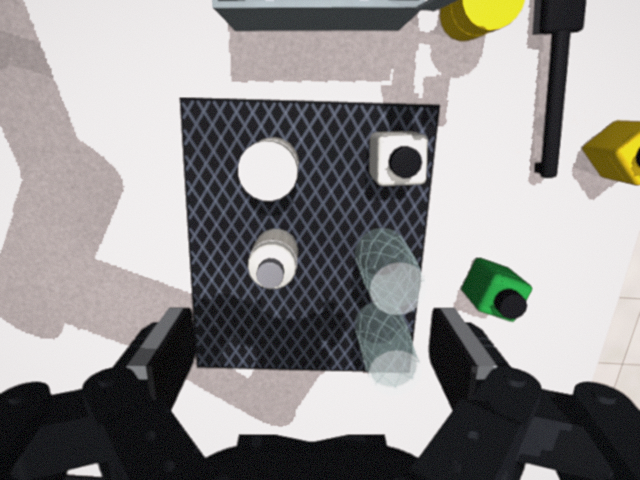

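The wrist view shows the tub at (268,168), square bottle at (400,160), round bottle at (272,262), tumblers at (390,275) and (388,345), with the look-alikes off the mat. Tub first.

Emit:
{"name": "servo_tool", "arguments": {"steps": [{"tx":-2.2,"ty":0.7,"tz":-4,"yaw":0,"claw":8.5},{"tx":-2.2,"ty":0.6,"tz":-4,"yaw":0,"claw":8.5},{"tx":0,"ty":0,"tz":-4,"yaw":0,"claw":8.5},{"tx":0,"ty":0,"tz":-4,"yaw":0,"claw":8.5},{"tx":0,"ty":0,"tz":-4,"yaw":0,"claw":8.5},{"tx":0,"ty":0,"tz":-4,"yaw":0,"claw":8.5},{"tx":0,"ty":0,"tz":-3,"yaw":0,"claw":8.5},{"tx":0,"ty":0,"tz":-2,"yaw":0,"claw":8.5},{"tx":0,"ty":0,"tz":-0.9,"yaw":0,"claw":8.5},{"tx":0,"ty":0,"tz":0,"yaw":0,"claw":8.5},{"tx":0,"ty":0,"tz":0,"yaw":0,"claw":5.5},{"tx":0,"ty":0,"tz":0,"yaw":0,"claw":5.5},{"tx":0,"ty":0,"tz":0,"yaw":0,"claw":5.5},{"tx":0,"ty":0,"tz":0,"yaw":0,"claw":5.5},{"tx":0,"ty":0,"tz":0,"yaw":0,"claw":5.5},{"tx":0,"ty":0,"tz":2,"yaw":0,"claw":5.5},{"tx":0,"ty":0,"tz":3,"yaw":0,"claw":5.5}], "newtons": 40}}

```text
time_s: 13.25
position: [0.4538, -0.0931, 0.1222]
tool_rot: [[-0.069, 0.998, -0.003], [0.998, 0.069, 0.001], [0.001, -0.002, -1.0]]
ft_force: [0.9, 0.9, -2.5]
grip_width: 0.0586
gripper_force: 44.5
```

Emit:
{"name": "servo_tool", "arguments": {"steps": [{"tx":0,"ty":0,"tz":4,"yaw":0,"claw":5.5},{"tx":0,"ty":0,"tz":5,"yaw":0,"claw":5.5},{"tx":0,"ty":2,"tz":4,"yaw":0,"claw":5.5},{"tx":0.2,"ty":3.6,"tz":0,"yaw":0,"claw":5.5},{"tx":0.2,"ty":3.6,"tz":0,"yaw":0,"claw":5.5},{"tx":0.2,"ty":3.6,"tz":0,"yaw":0,"claw":5.5},{"tx":0.2,"ty":3.6,"tz":0,"yaw":0,"claw":5.5},{"tx":0.2,"ty":3.6,"tz":0,"yaw":0,"claw":5.5},{"tx":0.2,"ty":3.6,"tz":0,"yaw":0,"claw":5.5},{"tx":0.2,"ty":3.6,"tz":0,"yaw":0,"claw":5.5},{"tx":0.2,"ty":3.6,"tz":0,"yaw":0,"claw":5.5},{"tx":0.2,"ty":3.6,"tz":0,"yaw":0,"claw":5.5},{"tx":0.2,"ty":3.6,"tz":0,"yaw":0,"claw":5.5},{"tx":0.2,"ty":2.6,"tz":0,"yaw":0,"claw":5.5},{"tx":0,"ty":0,"tz":0,"yaw":0,"claw":5.5},{"tx":0,"ty":0,"tz":-4,"yaw":0,"claw":5.5},{"tx":0,"ty":0,"tz":-4,"yaw":0,"claw":5.5},{"tx":0,"ty":0,"tz":-4,"yaw":0,"claw":5.5},{"tx":0,"ty":0,"tz":-3,"yaw":0,"claw":5.5},{"tx":0,"ty":0,"tz":-1.5,"yaw":0,"claw":5.5}]}}

```text
time_s: 15.25
position: [0.4754, 0.3113, 0.0847]
tool_rot: [[-0.068, 0.998, -0.004], [0.998, 0.068, -0.002], [-0.001, -0.004, -1.0]]
ft_force: [-0.3, 0.2, -2.3]
grip_width: 0.0589
gripper_force: 44.6
```

Emit:
{"name": "servo_tool", "arguments": {"steps": [{"tx":0,"ty":0,"tz":-0.6,"yaw":0,"claw":5.5},{"tx":0,"ty":0,"tz":-0.5,"yaw":0,"claw":5.5},{"tx":0,"ty":0,"tz":0,"yaw":0,"claw":5.5},{"tx":0,"ty":0,"tz":0,"yaw":0,"claw":5.5}]}}

```text
time_s: 15.65
position: [0.4769, 0.3126, 0.0771]
tool_rot: [[-0.069, 0.998, 0.002], [0.998, 0.069, 0.001], [0.0, 0.002, -1.0]]
ft_force: [0.3, 0.1, -2.7]
grip_width: 0.0588
gripper_force: 44.6
```

Still carrying the weight, so down a little more to touch, then release, rise and return over the mat.

Emit:
{"name": "servo_tool", "arguments": {"steps": [{"tx":0,"ty":0,"tz":-0.3,"yaw":0,"claw":5.5},{"tx":0,"ty":0,"tz":-0.1,"yaw":0,"claw":5.5},{"tx":0,"ty":0,"tz":0,"yaw":0,"claw":6.5},{"tx":0,"ty":0,"tz":0,"yaw":0,"claw":8},{"tx":0,"ty":0,"tz":0,"yaw":0,"claw":8.2},{"tx":0,"ty":0,"tz":2,"yaw":0,"claw":8.2},{"tx":0,"ty":0,"tz":4,"yaw":0,"claw":8.2},{"tx":0,"ty":0,"tz":5,"yaw":0,"claw":8.2},{"tx":0,"ty":-2,"tz":5,"yaw":0,"claw":8.2},{"tx":1,"ty":-4,"tz":3,"yaw":0,"claw":8.2},{"tx":1,"ty":-4,"tz":3,"yaw":0,"claw":8.2},{"tx":1,"ty":-4,"tz":3,"yaw":0,"claw":8.5},{"tx":1,"ty":-4,"tz":2,"yaw":0,"claw":8.5},{"tx":1,"ty":-4,"tz":0,"yaw":0,"claw":8.5},{"tx":1,"ty":-4,"tz":0,"yaw":0,"claw":8.5},{"tx":1,"ty":-4,"tz":0,"yaw":0,"claw":8.5},{"tx":1,"ty":-4,"tz":0,"yaw":0,"claw":8.5},{"tx":0,"ty":-4,"tz":0,"yaw":0,"claw":8.5},{"tx":0,"ty":0,"tz":0,"yaw":0,"claw":8.5},{"tx":0,"ty":0,"tz":0,"yaw":0,"claw":8.5}]}}

```text
time_s: 17.65
position: [0.5559, -0.0643, 0.3365]
tool_rot: [[-0.067, 0.998, -0.0], [0.998, 0.067, 0.0], [0.0, -0.0, -1.0]]
ft_force: [-0.1, 0.2, -0.3]
grip_width: 0.085
gripper_force: 0.0
```

Run:
```python
from objs import *
objs('w4.png')
m,im,d=grab('side','s4.png')
```

```text
t17.65 p [555.9 -64.3 336.5] yang 3.86 tilt [-0.  0. -1.] F [-0.1  0.2 -0.3] w 85.0 g 0.0 q6 -22.6 q5 97.1
[127, 33, 226, 30, 3592] zt 0.11 top [490.   54.7] [173.  13.] 0.9 [ 98. 104. 107.]
[401, 59, 55, 14, 499] zt 0.079 top [654.5  56.4] [ 7. 39.] 89.9 [179. 168.  37.]
[555, 158, 84, 70, 3827] zt 0.086 top [850.8 -49.8] [31. 33.] 45.0 [131. 117.  31.]
[319, 171, 54, 58, 2953] zt 0.089 top [591.4 -73.5] [31. 31.] 3.1 [154. 152. 152.]
[189, 275, 56, 61, 2537] zt 0.092 top [ 461.6 -200.9] [30. 29.] 52.0 [153. 150. 149.]
[308, 276, 63, 62, 2017] zt 0.109 top [ 592.  -181.6] [59. 28.] 8.7 [ 93. 106. 107.]
[311, 359, 59, 62, 2144] zt 0.109 top [ 602.7 -280.4] [57. 25.] 5.6 [100. 113. 114.]
```

View pics/s4.png

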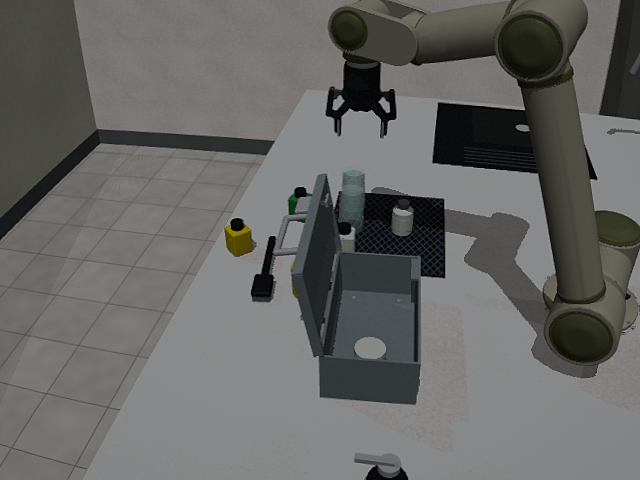

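The side view shows the tub upright in the box at (370,348), with the square bottle unmoved. Now the square bottle.

Emit:
{"name": "servo_tool", "arguments": {"steps": [{"tx":1.8,"ty":-0.5,"tz":-4,"yaw":0,"claw":8.5},{"tx":1.7,"ty":-0.4,"tz":-4,"yaw":0,"claw":8.5},{"tx":0,"ty":0,"tz":-4,"yaw":0,"claw":8.5},{"tx":0,"ty":0,"tz":-4,"yaw":1,"claw":8.5},{"tx":0,"ty":0,"tz":-4,"yaw":0,"claw":8.5},{"tx":0,"ty":0,"tz":-3,"yaw":0,"claw":8.5},{"tx":0,"ty":0,"tz":-3,"yaw":0,"claw":8.5},{"tx":0,"ty":0,"tz":-2,"yaw":0,"claw":8.5},{"tx":0,"ty":0,"tz":0,"yaw":0,"claw":8.5},{"tx":0,"ty":0,"tz":0,"yaw":0,"claw":4.8},{"tx":0,"ty":0,"tz":0,"yaw":0,"claw":4.8},{"tx":0,"ty":0,"tz":0,"yaw":0,"claw":4.8},{"tx":0,"ty":0,"tz":0,"yaw":0,"claw":4.8},{"tx":0,"ty":0,"tz":0,"yaw":0,"claw":4.8},{"tx":0,"ty":0,"tz":0,"yaw":0,"claw":4.8},{"tx":0,"ty":0,"tz":2,"yaw":0,"claw":4.8},{"tx":0,"ty":0,"tz":3,"yaw":0,"claw":4.8},{"tx":0,"ty":0,"tz":4,"yaw":0,"claw":4.8},{"tx":0,"ty":0,"tz":5,"yaw":0,"claw":4.8},{"tx":0,"ty":0,"tz":5,"yaw":0,"claw":4.8}], "newtons": 40}}

```text
time_s: 19.75
position: [0.5903, -0.0725, 0.2489]
tool_rot: [[-0.086, 0.996, -0.0], [0.996, 0.086, 0.0], [0.0, -0.0, -1.0]]
ft_force: [1.5, -0.1, -2.2]
grip_width: 0.0514
gripper_force: 42.6
```

Emit:
{"name": "servo_tool", "arguments": {"steps": [{"tx":-3.6,"ty":0,"tz":0,"yaw":0,"claw":4.8},{"tx":-3.6,"ty":1,"tz":0,"yaw":-1,"claw":4.8},{"tx":-3.7,"ty":2.1,"tz":0,"yaw":0,"claw":4.8},{"tx":0,"ty":3.5,"tz":0,"yaw":0,"claw":4.8},{"tx":0,"ty":3.5,"tz":0,"yaw":0,"claw":4.8},{"tx":0,"ty":3.5,"tz":0,"yaw":0,"claw":4.8},{"tx":0,"ty":3.5,"tz":0,"yaw":0,"claw":4.8},{"tx":0,"ty":3.5,"tz":0,"yaw":0,"claw":4.8},{"tx":0,"ty":3.5,"tz":0,"yaw":0,"claw":4.8},{"tx":0,"ty":3.5,"tz":0,"yaw":0,"claw":4.8},{"tx":0,"ty":3.5,"tz":0,"yaw":0,"claw":4.8},{"tx":0,"ty":0,"tz":0,"yaw":0,"claw":4.8},{"tx":0,"ty":0,"tz":-4,"yaw":0,"claw":4.8},{"tx":0,"ty":0,"tz":-4,"yaw":0,"claw":4.8},{"tx":0,"ty":0,"tz":-4,"yaw":0,"claw":4.8},{"tx":0,"ty":0,"tz":-3,"yaw":0,"claw":4.8},{"tx":0,"ty":0,"tz":-2,"yaw":0,"claw":4.8},{"tx":0,"ty":0,"tz":-1.3,"yaw":0,"claw":4.8},{"tx":0,"ty":0,"tz":0,"yaw":0,"claw":4.8},{"tx":0,"ty":0,"tz":0,"yaw":0,"claw":4.8}]}}

```text
time_s: 21.75
position: [0.4823, 0.238, 0.0644]
tool_rot: [[-0.069, 0.998, 0.001], [0.998, 0.069, 0.0], [0.0, 0.001, -1.0]]
ft_force: [0.8, -0.3, -2.2]
grip_width: 0.0512
gripper_force: 43.2
```

Emit:
{"name": "servo_tool", "arguments": {"steps": [{"tx":0,"ty":0,"tz":-0.4,"yaw":0,"claw":4.8},{"tx":0,"ty":0,"tz":-0.2,"yaw":0,"claw":4.8},{"tx":0,"ty":0,"tz":0,"yaw":0,"claw":6},{"tx":0,"ty":0,"tz":0,"yaw":0,"claw":7.5},{"tx":0,"ty":0,"tz":0,"yaw":0,"claw":8},{"tx":0,"ty":0,"tz":2,"yaw":0,"claw":8},{"tx":0,"ty":0,"tz":4,"yaw":0,"claw":8},{"tx":0,"ty":0,"tz":5,"yaw":0,"claw":8},{"tx":0,"ty":-2,"tz":5,"yaw":0,"claw":8.2},{"tx":0,"ty":-4,"tz":4,"yaw":0,"claw":8.2},{"tx":0,"ty":-4,"tz":4,"yaw":0,"claw":8.2},{"tx":0,"ty":-4,"tz":3,"yaw":0,"claw":8.5},{"tx":0,"ty":-4,"tz":0,"yaw":0,"claw":8.5},{"tx":0,"ty":-4,"tz":0,"yaw":0,"claw":8.5},{"tx":0,"ty":-4,"tz":0,"yaw":0,"claw":8.5},{"tx":0,"ty":-4,"tz":0,"yaw":0,"claw":8.5},{"tx":0,"ty":-4,"tz":0,"yaw":0,"claw":8.5},{"tx":-1,"ty":-4,"tz":0,"yaw":0,"claw":8.5},{"tx":0,"ty":0,"tz":0,"yaw":0,"claw":8.5},{"tx":0,"ty":0,"tz":0,"yaw":0,"claw":8.5}]}}

```text
time_s: 23.75
position: [0.4717, -0.1314, 0.3149]
tool_rot: [[-0.067, 0.998, -0.0], [0.998, 0.067, 0.0], [0.0, -0.0, -1.0]]
ft_force: [0.1, 0.3, 0.8]
grip_width: 0.0848
gripper_force: 0.0
```

Run:
```python
from objs import *
objs('w5.png')
```

```text
t23.75 p [ 471.7 -131.4  314.9] yang 3.85 tilt [-0.  0. -1.] F [0.1 0.3 0.8] w 84.8 g 0.0 q6 -33.3 q5 90.6
[268, 228, 55, 63, 2748] zt 0.092 top [ 461.6 -200.9] [29. 29.] 77.3 [187. 184. 184.]
[391, 229, 77, 73, 2306] zt 0.109 top [ 582.  -184.9] [56. 24.] 42.8 [ 90. 102. 103.]
[513, 263, 79, 65, 3463] zt 0.085 top [ 732.9 -224.5] [31. 32.] 36.2 [34. 89. 47.]
[389, 316, 42, 75, 1970] zt 0.109 top [ 580.3 -286.4] [40.  9.] 63.5 [ 91. 103. 104.]
```

Emit:
{"name": "servo_tool", "arguments": {"steps": [{"tx":-1,"ty":-3.5,"tz":-2,"yaw":0,"claw":8.5},{"tx":0,"ty":-3.4,"tz":-3,"yaw":0,"claw":8.5},{"tx":0,"ty":0,"tz":-4,"yaw":0,"claw":8.5},{"tx":0,"ty":0,"tz":-4,"yaw":0,"claw":8.5},{"tx":0,"ty":0,"tz":-4,"yaw":0,"claw":8.5},{"tx":0,"ty":0,"tz":-4,"yaw":0,"claw":8.5},{"tx":0,"ty":0,"tz":-3,"yaw":0,"claw":8.5},{"tx":0,"ty":0,"tz":-1.8,"yaw":0,"claw":8.5},{"tx":0,"ty":0,"tz":0,"yaw":0,"claw":8.5},{"tx":0,"ty":0,"tz":0,"yaw":0,"claw":5},{"tx":0,"ty":0,"tz":0,"yaw":0,"claw":5},{"tx":0,"ty":0,"tz":0,"yaw":0,"claw":5},{"tx":0,"ty":0,"tz":0,"yaw":0,"claw":5},{"tx":0,"ty":0,"tz":0,"yaw":0,"claw":5},{"tx":0,"ty":0,"tz":0,"yaw":0,"claw":5},{"tx":0,"ty":0,"tz":2,"yaw":0,"claw":5},{"tx":0,"ty":0,"tz":3,"yaw":0,"claw":5},{"tx":0,"ty":0,"tz":4,"yaw":0,"claw":5},{"tx":0,"ty":0,"tz":5,"yaw":0,"claw":5},{"tx":0,"ty":0,"tz":5,"yaw":0,"claw":5}], "newtons": 40}}

```text
time_s: 25.8
position: [0.4614, -0.1995, 0.2495]
tool_rot: [[-0.069, 0.998, 0.0], [0.998, 0.069, -0.0], [-0.0, 0.0, -1.0]]
ft_force: [0.5, -1.1, -2.1]
grip_width: 0.0538
gripper_force: 42.8
```

Emit:
{"name": "servo_tool", "arguments": {"steps": [{"tx":0,"ty":2.3,"tz":0,"yaw":0,"claw":5},{"tx":0.2,"ty":3.4,"tz":0,"yaw":0,"claw":5},{"tx":0.2,"ty":3.4,"tz":0,"yaw":0,"claw":5},{"tx":0.3,"ty":3.4,"tz":0,"yaw":0,"claw":5},{"tx":0.3,"ty":3.4,"tz":0,"yaw":0,"claw":5},{"tx":0.3,"ty":3.4,"tz":0,"yaw":0,"claw":5},{"tx":0.3,"ty":3.4,"tz":0,"yaw":0,"claw":5},{"tx":0.3,"ty":3.4,"tz":0,"yaw":0,"claw":5},{"tx":0.3,"ty":3.4,"tz":0,"yaw":0,"claw":5},{"tx":0.2,"ty":3.4,"tz":0,"yaw":0,"claw":5},{"tx":0.1,"ty":3.4,"tz":0,"yaw":0,"claw":5},{"tx":0,"ty":0,"tz":0,"yaw":0,"claw":5},{"tx":0,"ty":0,"tz":-4,"yaw":0,"claw":5},{"tx":0,"ty":0,"tz":-4,"yaw":0,"claw":5},{"tx":0,"ty":0,"tz":-4,"yaw":0,"claw":5},{"tx":0,"ty":0,"tz":-3,"yaw":0,"claw":5},{"tx":0,"ty":0,"tz":-2,"yaw":0,"claw":5},{"tx":0,"ty":0,"tz":-1.3,"yaw":0,"claw":5},{"tx":0,"ty":0,"tz":0,"yaw":0,"claw":5},{"tx":0,"ty":0,"tz":0,"yaw":0,"claw":5}]}}

```text
time_s: 27.8
position: [0.4873, 0.1628, 0.0647]
tool_rot: [[-0.069, 0.998, 0.001], [0.998, 0.069, 0.0], [-0.0, 0.001, -1.0]]
ft_force: [0.2, 1.1, -1.6]
grip_width: 0.0528
gripper_force: 43.1
```

Emit:
{"name": "servo_tool", "arguments": {"steps": [{"tx":0,"ty":0,"tz":-0.4,"yaw":0,"claw":5},{"tx":0,"ty":0,"tz":-0.2,"yaw":0,"claw":5},{"tx":0,"ty":0,"tz":0,"yaw":0,"claw":6},{"tx":0,"ty":0,"tz":0,"yaw":0,"claw":7.5},{"tx":0,"ty":0,"tz":0,"yaw":0,"claw":8},{"tx":0,"ty":0,"tz":2,"yaw":0,"claw":8},{"tx":0,"ty":0,"tz":4,"yaw":0,"claw":8},{"tx":0,"ty":0,"tz":5,"yaw":0,"claw":8},{"tx":0,"ty":0,"tz":5,"yaw":0,"claw":6},{"tx":0,"ty":0,"tz":5,"yaw":0,"claw":4},{"tx":0,"ty":0,"tz":5,"yaw":0,"claw":3},{"tx":0,"ty":0,"tz":4,"yaw":0,"claw":3},{"tx":0,"ty":0,"tz":0,"yaw":0,"claw":3},{"tx":0,"ty":0,"tz":0,"yaw":0,"claw":3}]}}

```text
time_s: 29.2
position: [0.4869, 0.163, 0.3581]
tool_rot: [[-0.069, 0.998, 0.001], [0.998, 0.069, 0.0], [0.0, 0.001, -1.0]]
ft_force: [-0.0, -0.4, 0.1]
grip_width: 0.0298
gripper_force: 0.0
```

Run:
```python
from st import *
st(); a=grab('side')[1]
m,im,d=grab('scene'); 
cv2.imwrite('pics/mix.png',np.hstack([cv2.resize(a[130:430,210:460],(400,480)),cv2.resize(im[130:370,180:530],(400,480))])[:,:,::-1])
for n in('scene','side'):
  m,im,d=grab(n); P=cloud(m,d)
  q=(P[...,0]>.6)&(P[...,0]<.75)&(P[...,1]>.15)&(P[...,1]<.32)&(P[...,2]>.2)&(P[...,2]<.3); Q=P[q]
  Y=(Q-[.4829,.2133,0])@np.array([[.9976,-.0698,0],[.0698,.9976,0],[0,0,1]])
  h=Y[abs(Y[:,1]-.02)<.045]; print(n,np.round(np.percentile(h,[50,90,98],axis=0),3).tolist(),len(h))
```

```text
t29.20 p [486.9 163.  358.1] yang 3.96 tilt [ 0.001  0.    -1.   ] F [-0.  -0.4  0.1] w 29.8 g 0.0 q6 1.3 q5 98.0
scene [[0.127, 0.017, 0.275], [0.176, 0.052, 0.297], [0.179, 0.062, 0.299]] 1211
side [[0.13, 0.016, 0.275], [0.175, 0.055, 0.297], [0.177, 0.064, 0.298]] 428
```

View pics/mix.png

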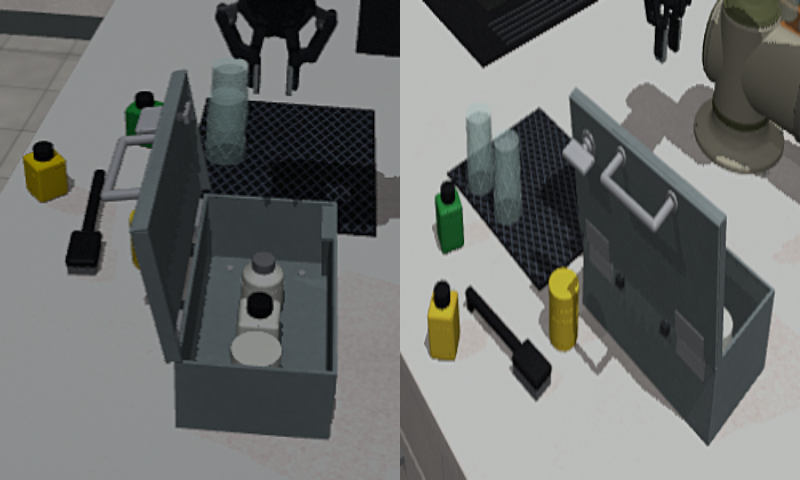

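Left half: the tub, square and round bottles stand upright in the box at (255,350), (260,318) and (263,278). Right half: the mat holds only the tumblers, and the lid rests open with its handle at (640,190). I'll go back to the handle.

Emit:
{"name": "servo_tool", "arguments": {"steps": [{"tx":2.8,"ty":1.4,"tz":0.5,"yaw":0,"claw":3},{"tx":2.8,"ty":1.4,"tz":0,"yaw":0,"claw":3},{"tx":2.8,"ty":1.4,"tz":0,"yaw":0,"claw":3},{"tx":2.8,"ty":1.4,"tz":0,"yaw":0,"claw":3},{"tx":2.8,"ty":1.3,"tz":0,"yaw":0,"claw":3},{"tx":2.8,"ty":1.3,"tz":0,"yaw":0,"claw":3},{"tx":0,"ty":0,"tz":0,"yaw":0,"claw":3},{"tx":0,"ty":0,"tz":-3,"yaw":0,"claw":3},{"tx":0,"ty":0,"tz":-3,"yaw":0,"claw":3},{"tx":0,"ty":0,"tz":-2.3,"yaw":0,"claw":3},{"tx":0,"ty":0,"tz":-1,"yaw":0,"claw":3},{"tx":0,"ty":0,"tz":0,"yaw":0,"claw":3}], "newtons": 25}}

```text
time_s: 30.6
position: [0.6545, 0.2448, 0.27]
tool_rot: [[-0.069, 0.998, -0.0], [0.998, 0.069, -0.0], [-0.0, -0.0, -1.0]]
ft_force: [0.2, 0.5, 0.0]
grip_width: 0.0299
gripper_force: 0.0
```

Emit:
{"name": "servo_tool", "arguments": {"steps": [{"tx":0,"ty":0,"tz":0,"yaw":0,"claw":2},{"tx":0,"ty":0,"tz":0,"yaw":0,"claw":0.8},{"tx":0,"ty":0,"tz":0,"yaw":0,"claw":0.8},{"tx":0,"ty":0,"tz":0,"yaw":0,"claw":0.8},{"tx":0,"ty":0,"tz":0,"yaw":0,"claw":0.8}]}}

```text
time_s: 31.1
position: [0.6536, 0.2449, 0.2706]
tool_rot: [[-0.069, 0.998, -0.003], [0.998, 0.069, -0.001], [-0.001, -0.003, -1.0]]
ft_force: [-8.4, -2.5, 2.0]
grip_width: 0.0109
gripper_force: 25.5
```

Run:
```python
from st import *
st()
H=np.array([575.7,111.5+2]) # hinge x offset handled in box frame
c,s=.9976,.0698
p=env.observe()['position']*1000; r=(p[:2]-[575.7,219.8])@[c,s]; print('r,z',r,p[2]-111.5,np.hypot(r,p[2]-111.5))
a=np.radians(np.r_[100,97,np.arange(93,3,-5),0.]); R=17.748; b=a+np.arctan2(51,170)
u=-R*np.cos(b); z=R*np.sin(b)
for t,i,j in zip(np.degrees(a)[1:],np.diff(u),np.diff(z)): print(round(t),round(i*.9976,2),round(i*.0698,2),round(j,2))
```

```text
t31.10 p [653.6 244.9 270.6] yang 3.97 tilt [-0.003 -0.001 -1.   ] F [-8.4 -2.5  2. ] w 10.9 g 25.5 q6 6.9 q5 99.1
r,z 79.43611460517607 159.10817723245634 177.83562175728858
97 -0.84 -0.06 0.4
93 -1.15 -0.08 0.46
88 -1.48 -0.1 0.46
83 -1.51 -0.11 0.33
78 -1.53 -0.11 0.19
73 -1.54 -0.11 0.06
68 -1.54 -0.11 -0.08
63 -1.53 -0.11 -0.21
58 -1.51 -0.11 -0.34
53 -1.47 -0.1 -0.47
48 -1.42 -0.1 -0.6
43 -1.37 -0.1 -0.72
38 -1.3 -0.09 -0.84
33 -1.22 -0.09 -0.95
28 -1.13 -0.08 -1.05
23 -1.04 -0.07 -1.15
18 -0.93 -0.07 -1.23
13 -0.82 -0.06 -1.31
8 -0.71 -0.05 -1.38
0 -0.87 -0.06 -2.32
```

Held, with the radius matching at 177.8 mm. Lowering along the arc.

Emit:
{"name": "servo_tool", "arguments": {"steps": [{"tx":-0.42,"ty":-0.03,"tz":0.2,"yaw":0,"claw":0.8},{"tx":-0.42,"ty":-0.03,"tz":0.2,"yaw":0,"claw":0.8},{"tx":-1.15,"ty":-0.08,"tz":0.46,"yaw":0,"claw":0.8},{"tx":-1.48,"ty":-0.1,"tz":0.46,"yaw":0,"claw":0.8},{"tx":-1.51,"ty":-0.11,"tz":0.33,"yaw":0,"claw":0.8},{"tx":-1.53,"ty":-0.11,"tz":0.19,"yaw":0,"claw":0.8},{"tx":-1.54,"ty":-0.11,"tz":0.06,"yaw":0,"claw":0.8},{"tx":-1.54,"ty":-0.11,"tz":-0.08,"yaw":0,"claw":0.8},{"tx":-1.53,"ty":-0.11,"tz":-0.21,"yaw":0,"claw":0.8},{"tx":-1.51,"ty":-0.11,"tz":-0.34,"yaw":0,"claw":0.8},{"tx":-1.47,"ty":-0.1,"tz":-0.47,"yaw":0,"claw":0.8}]}}

```text
time_s: 32.2
position: [0.5132, 0.2349, 0.2785]
tool_rot: [[-0.069, 0.998, 0.002], [0.998, 0.069, 0.0], [-0.0, 0.002, -1.0]]
ft_force: [-1.5, 0.4, 5.5]
grip_width: 0.0108
gripper_force: 26.9
```

Emit:
{"name": "servo_tool", "arguments": {"steps": [{"tx":-1.42,"ty":-0.1,"tz":-0.6,"yaw":0,"claw":0.8},{"tx":-1.37,"ty":-0.1,"tz":-0.72,"yaw":0,"claw":0.8},{"tx":-1.3,"ty":-0.09,"tz":-0.84,"yaw":0,"claw":0.8},{"tx":-1.22,"ty":-0.09,"tz":-0.95,"yaw":0,"claw":0.8},{"tx":-1.13,"ty":-0.08,"tz":-1.05,"yaw":0,"claw":0.8},{"tx":-1.04,"ty":-0.07,"tz":-1.15,"yaw":0,"claw":0.8},{"tx":-0.93,"ty":-0.07,"tz":-1.23,"yaw":0,"claw":0.8},{"tx":-0.82,"ty":-0.06,"tz":-1.31,"yaw":0,"claw":0.8},{"tx":0,"ty":0,"tz":0,"yaw":0,"claw":0.8}]}}

```text
time_s: 33.1
position: [0.4196, 0.2282, 0.1983]
tool_rot: [[-0.069, 0.998, -0.004], [0.998, 0.069, -0.001], [-0.0, -0.004, -1.0]]
ft_force: [-7.0, -1.4, 0.2]
grip_width: 0.0105
gripper_force: 26.8
```

Emit:
{"name": "servo_tool", "arguments": {"steps": [{"tx":-0.36,"ty":-0.02,"tz":-0.69,"yaw":0,"claw":0.8},{"tx":-0.35,"ty":-0.03,"tz":-0.69,"yaw":0,"claw":0.8},{"tx":-0.25,"ty":-0.02,"tz":-0.58,"yaw":0,"claw":0.8},{"tx":-0.22,"ty":-0.02,"tz":-0.58,"yaw":0,"claw":0.8},{"tx":-0.2,"ty":-0.01,"tz":-0.58,"yaw":0,"claw":0.8},{"tx":-0.1,"ty":-0.01,"tz":-0.29,"yaw":0,"claw":0.8},{"tx":-0.1,"ty":0,"tz":-0.29,"yaw":0,"claw":0.8},{"tx":0,"ty":0,"tz":0,"yaw":0,"claw":0.8},{"tx":0,"ty":0,"tz":0,"yaw":0,"claw":0.8}]}}

```text
time_s: 34.0
position: [0.4045, 0.2272, 0.1625]
tool_rot: [[-0.069, 0.998, -0.004], [0.998, 0.069, -0.001], [-0.0, -0.004, -1.0]]
ft_force: [-8.3, -1.2, -0.9]
grip_width: 0.0107
gripper_force: 27.4
```

Emit:
{"name": "servo_tool", "arguments": {"steps": [{"tx":0,"ty":0,"tz":-0.15,"yaw":0,"claw":0.8},{"tx":0,"ty":0,"tz":-0.15,"yaw":0,"claw":0.8},{"tx":0,"ty":0,"tz":0,"yaw":0,"claw":0.8}]}}

```text
time_s: 34.3
position: [0.4038, 0.2271, 0.1598]
tool_rot: [[-0.069, 0.998, -0.005], [0.998, 0.069, -0.001], [-0.001, -0.005, -1.0]]
ft_force: [-12.9, -1.4, 5.2]
grip_width: 0.0109
gripper_force: 28.1
```

Emit:
{"name": "servo_tool", "arguments": {"steps": [{"tx":0.1,"ty":0,"tz":-0.1,"yaw":0,"claw":0.8},{"tx":0.1,"ty":0,"tz":-0.1,"yaw":0,"claw":0.8},{"tx":0,"ty":0,"tz":0,"yaw":0,"claw":0.8}]}}

```text
time_s: 34.6
position: [0.4038, 0.2271, 0.1594]
tool_rot: [[-0.07, 0.998, -0.009], [0.998, 0.07, -0.001], [-0.001, -0.009, -1.0]]
ft_force: [-27.6, -4.2, 29.7]
grip_width: 0.0111
gripper_force: 30.8
```

Run:
```python
from st import *
st(); m,im,d=grab('side'); P=cloud(m,d)
B=(P-[.4829,.2133,0])@np.array([[.9976,-.0698,0],[.0698,.9976,0],[0,0,1]])
for lo,hi in((-.09,-.06),(-.02,.02),(.05,.08)):
  q=(B[...,0]>lo)&(B[...,0]<hi)&(B[...,1]>.1)&(B[...,1]<.15)&(B[...,2]>.08)&(B[...,2]<.16); print(q.sum(),np.median(B[q][:,2]).round(4))
```

```text
t34.60 p [403.8 227.1 159.4] yang 4.01 tilt [-0.009 -0.001 -1.   ] F [-27.6  -4.2  29.7] w 11.1 g 30.8 q6 10.6 q5 65.8
337 0.1168
445 0.1172
341 0.1182
```

Emit:
{"name": "servo_tool", "arguments": {"steps": [{"tx":0,"ty":0,"tz":0.2,"yaw":0,"claw":0.8},{"tx":0,"ty":0,"tz":0,"yaw":0,"claw":3},{"tx":0,"ty":0,"tz":0,"yaw":0,"claw":4},{"tx":0,"ty":0,"tz":0,"yaw":0,"claw":4},{"tx":0,"ty":0,"tz":2,"yaw":0,"claw":4},{"tx":0,"ty":0,"tz":3,"yaw":0,"claw":4},{"tx":0,"ty":0,"tz":4,"yaw":0,"claw":4},{"tx":1,"ty":-4.4,"tz":0,"yaw":0,"claw":4},{"tx":1,"ty":-4.4,"tz":0,"yaw":0,"claw":4},{"tx":1,"ty":-4.4,"tz":0,"yaw":0,"claw":4},{"tx":0,"ty":0,"tz":0,"yaw":0,"claw":4},{"tx":0,"ty":0,"tz":0,"yaw":0,"claw":4}]}}

```text
time_s: 35.85
position: [0.4383, 0.0945, 0.2496]
tool_rot: [[-0.067, 0.998, 0.0], [0.998, 0.067, 0.0], [0.0, 0.0, -1.0]]
ft_force: [-1.0, 0.2, 0.7]
grip_width: 0.0401
gripper_force: 0.0
```

Run:
```python
from st import *
st(); m,im,d=grab('wrist','w6.png'); P=cloud(m,d); Z=P[...,2]
for n in('wrist','scene'):
  m,im,d=grab(n); P=cloud(m,d); Z=P[...,2]
  M=((Z>.145)&(Z<.17)&(P[...,0]<.5)&(P[...,0]>.38)&(P[...,1]>.05)&(P[...,1]<.3)).astype(np.uint8); k,l,s,c=cv2.connectedComponentsWithStats(M)
  for i in range(1,k):
    if s[i,4]>50:
      r=cv2.minAreaRect((P[l==i][:,:2]*1000).astype(np.float32)); print(n,s[i].tolist(),np.round(r[0],1),np.round(r[1]),round(r[2],1),P[l==i][:,2].max().round(3))
```

```text
t35.85 p [438.3  94.5 249.6] yang 3.81 tilt [ 0.  0. -1.] F [-1.   0.2  0.7] w 40.1 g 0.0 q6 -6.8 q5 79.0
wrist [244, 0, 32, 117, 2933] [407.1 191.9] [12. 52.] 4.3 0.169
wrist [298, 200, 17, 100, 1602] [436.2  94.6] [ 9. 55.] 4.2 0.162
scene [388, 206, 22, 16, 180] [435.9  92.2] [16. 60.] 3.6 0.165
scene [429, 217, 48, 32, 291] [404.2 226. ] [ 17. 123.] 4.4 0.17
```

Emit:
{"name": "servo_tool", "arguments": {"steps": [{"tx":-0.2,"ty":0,"tz":-3,"yaw":0.4,"claw":4},{"tx":0,"ty":0,"tz":-3,"yaw":0,"claw":4},{"tx":0,"ty":0,"tz":-3,"yaw":0,"claw":4},{"tx":0,"ty":0,"tz":-0.9,"yaw":0,"claw":3},{"tx":0,"ty":0,"tz":0,"yaw":0,"claw":1.5},{"tx":0,"ty":0,"tz":0,"yaw":0,"claw":0.5},{"tx":0,"ty":0,"tz":0,"yaw":0,"claw":0.5},{"tx":0,"ty":0,"tz":0,"yaw":0,"claw":0.5},{"tx":0,"ty":0,"tz":0,"yaw":0,"claw":0.5},{"tx":0,"ty":0,"tz":0,"yaw":0,"claw":0.5}], "newtons": 30}}

```text
time_s: 37.0
position: [0.4352, 0.0958, 0.1509]
tool_rot: [[-0.076, 0.997, -0.001], [0.997, 0.076, 0.001], [0.001, -0.001, -1.0]]
ft_force: [-5.5, 3.2, -2.5]
grip_width: 0.0082
gripper_force: 31.7
```

Emit:
{"name": "servo_tool", "arguments": {"steps": [{"tx":0,"ty":0,"tz":0,"yaw":-5,"claw":0.5},{"tx":0,"ty":0,"tz":0,"yaw":-5,"claw":0.5},{"tx":0,"ty":0,"tz":0,"yaw":-5,"claw":0.5},{"tx":0,"ty":0,"tz":0,"yaw":-5,"claw":0.5},{"tx":0,"ty":0,"tz":0,"yaw":-5,"claw":0.5},{"tx":0,"ty":0,"tz":0,"yaw":-5,"claw":0.5},{"tx":0,"ty":0,"tz":0,"yaw":-5,"claw":0.5},{"tx":0,"ty":0,"tz":0,"yaw":-5,"claw":0.5},{"tx":0,"ty":0,"tz":0,"yaw":-5,"claw":0.5},{"tx":0,"ty":0,"tz":0,"yaw":-5,"claw":0.5},{"tx":0,"ty":0,"tz":0,"yaw":-5,"claw":0.5},{"tx":0,"ty":0,"tz":0,"yaw":-5,"claw":0.5},{"tx":0,"ty":0,"tz":0,"yaw":-5,"claw":0.5},{"tx":0,"ty":0,"tz":0,"yaw":-5,"claw":0.5},{"tx":0,"ty":0,"tz":0,"yaw":-5,"claw":0.5},{"tx":0,"ty":0,"tz":0,"yaw":-5,"claw":0.5},{"tx":0,"ty":0,"tz":0,"yaw":-5,"claw":0.5},{"tx":0,"ty":0,"tz":0,"yaw":-5,"claw":0.5},{"tx":0,"ty":0,"tz":0,"yaw":-0.5,"claw":0.5},{"tx":0,"ty":0,"tz":0,"yaw":0,"claw":0.5}]}}

```text
time_s: 39.0
position: [0.4375, 0.094, 0.1514]
tool_rot: [[0.998, 0.067, 0.004], [0.067, -0.998, -0.003], [0.004, 0.003, -1.0]]
ft_force: [3.8, -9.0, -6.2]
grip_width: 0.0087
gripper_force: 31.3
```

```bash
python3 -c "
from st import *
s=st(); print(s['wrist_torque'])"
```

```text
t39.00 p [437.5  94.  151.4] yang -86.14 tilt [ 0.004 -0.003 -1.   ] F [ 3.8 -9.  -6.2] w 8.7 g 31.3 q6 83.2 q5 62.7
[-1.39141556 -0.34936282  0.02364221]
```

Emit:
{"name": "servo_tool", "arguments": {"steps": [{"tx":0,"ty":0,"tz":0,"yaw":-1,"claw":0.5},{"tx":0,"ty":0,"tz":0,"yaw":0,"claw":0.5},{"tx":0,"ty":0,"tz":0,"yaw":0,"claw":3},{"tx":0,"ty":0,"tz":0,"yaw":0,"claw":4},{"tx":0,"ty":0,"tz":0,"yaw":0,"claw":4},{"tx":0,"ty":0,"tz":2,"yaw":0,"claw":4},{"tx":0,"ty":0,"tz":3,"yaw":0,"claw":4},{"tx":0,"ty":0,"tz":5,"yaw":0,"claw":4},{"tx":0,"ty":0,"tz":5,"yaw":0,"claw":4},{"tx":-3,"ty":-3,"tz":2,"yaw":0,"claw":4},{"tx":-3,"ty":-3,"tz":0,"yaw":0,"claw":4},{"tx":0,"ty":0,"tz":0,"yaw":0,"claw":4},{"tx":0,"ty":0,"tz":0,"yaw":0,"claw":4}]}}

```text
time_s: 40.3
position: [0.3758, 0.0351, 0.321]
tool_rot: [[0.999, 0.048, 0.002], [0.048, -0.999, -0.0], [0.002, 0.0, -1.0]]
ft_force: [-0.2, 0.4, -0.6]
grip_width: 0.0399
gripper_force: 0.0
```

Run:
```python
from st import *
st(); 
for n in('wrist','side','scene'):
  m,im,d=grab(n,n+'9.png'); P=cloud(m,d); Z=P[...,2]
  M=((Z>.145)&(Z<.17)&(P[...,0]<.5)&(P[...,0]>.38)&(P[...,1]>.05)&(P[...,1]<.3)).astype(np.uint8); k,l,s,c=cv2.connectedComponentsWithStats(M)
  for i in range(1,k):
    if s[i,4]>50:
      r=cv2.minAreaRect((P[l==i][:,:2]*1000).astype(np.float32)); print(n,np.round(r[0],1),np.round(r[1]),round(r[2],1),P[l==i][:,2].max().round(3))
```

```text
t40.30 p [375.8  35.1 321. ] yang -87.23 tilt [ 0.002 -0.    -1.   ] F [-0.2  0.4 -0.6] w 39.9 g 0.0 q6 74.4 q5 89.1
wrist [436.5  93.9] [55. 10.] 4.5 0.163
wrist [405.8 209.8] [12. 89.] 3.8 0.169
side [435.5  96.6] [56. 14.] 3.8 0.163
side [403.1 232.1] [ 12. 119.] 4.2 0.17
scene [436.3  92.8] [62. 13.] 0.3 0.167
scene [405.3 225.6] [ 18. 122.] 4.5 0.17
```

View pics/scene9.png

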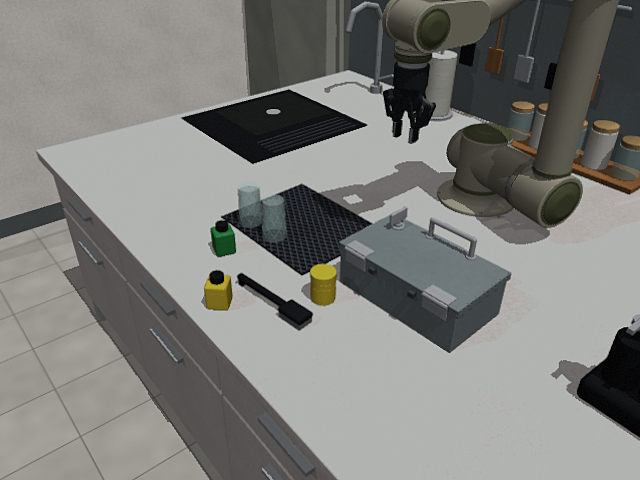

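The scene shows the lid shut and the key wing back along x at (398,214). The tumblers, brush and look-alikes haven't moved, and the gripper is clear. Handing in.

```bash
python3 -c "
from rig import env
print(env.close_job())"
```

```text
the job is handed in; nothing more can be done
None
```

The job is handed in: the tub, square bottle and round bottle stand upright in the box (no short bottle was there). The lid was lowered under control and is shut and locked, and the tumblers, brush and look-alikes were left where they were.

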